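# Stopper the flask

## Robot

A 6-joint arm with a two-finger parallel gripper is mounted at the origin on a cart in front of the work surface, level with it; the furniture and walls round the work are solid. World frame = base frame: x ahead of the robot, y to its left, z up, the work surface at z = 0. Lengths are in m, angles in rad, forces in N, time in s.
With the tool pointing down it reaches from about 0.3 to 0.775 m from the base axis. Payload 14.6 kg.
Tool frame: the origin (TCP) lies between the finger pads, 19 mm behind the fingertips; this is the grasp point; z points along the fingers, y is the line along which they close (so a half turn about z gives the same grasp; the last joint's range is limited). The gripper opens to 94 mm and grips with 3 to 60 N. Pads are 16 mm wide; open, the fingers measure 119 mm over their backs; the gripper's body (75 mm by 177 mm) begins 78 mm behind the grasp point.
Start: joints at [1.264, 0.3, 1.521, -0, 1.321, -0.067], TCP at [0.131, 0.534, 0.224] pointing down, gripper open.
Joint ranges: [-3.03, 3.03], [-0.79, 2.21], [0.23, 2.52], [-1.04, 4.18], [0, 3.07], [-2.55, 2.55]. Speed limits (rad/s): [2.22, 2.22, 2.57, 3.14, 3.14, 3.14].

## Interface

Orientations are given as [roll, pitch, yaw] about the fixed x, y, z axes, in that order (R = Rz(yaw) Ry(pitch) Rx(roll)).
In Python, from station import get_obs, camera, workorder gives the robot as it stands.
- The arm moves only by the tool play_rows, never from a script. Its argument "motion" is a list that holds one entry, the list of rows, each a list of 7 numbers: the shift along the tool's x, y, z as a fraction of full scale, then the turn, a rotation vector about the tool's x, y, z as a fraction of full scale, then the opening, from -1 (shut) to 1 (fully open). In form: [[[x, y, z, ax, ay, az, grip], ...]]. A call has 1 to 10 rows; each row is the pose to reach, as a shift and turn from the pose commanded when the call began, along the tool's axes at that moment, turning the shorter way round; what a row does not reach only later rows make up. Full scale, the value 1, is 0.25 m for a shift and 2 pi rad for a turn. A row lasts 1/10 s, in which the tool goes at most 50 mm and 8.59 degrees, less where a joint would pass 70% of its speed; a pose out of reach is approached as far as the arm can. A call with a number of a shift or a turn outside -1 to 1 is refused whole. A call with a gripper value outside its range is refused whole. The fingers move at their own pace and stop on an object; "grip_force" is the grip in N (left out, the last holds). Time passes only in rows, so rows that repeat a pose let the fingers close. It gives the time, the measured TCP pose, the force, the opening and the grip force at its end, in the units of the state.
- get_obs(): the state, without advancing time (a new reading comes with each control period).
- camera(name): name is "scene" or "top" or "wrist"; returns a dict with "frame" (420x560x3 uint8, red, green, blue), "z_map" (420x560 float32, m along the optical axis (not along the pixel's ray), 0 where there is no reading), "camera_matrix" (3x3 intrinsics, pixels), "D" ([k1, k2, p1, p2, k3] as OpenCV has them; the pictures are not rectified), "T" (4x4, takes a point from camera to world coordinates); the wrist camera has in their place "T_tool_cam" (4x4, takes a point from camera to tool coordinates, whose origin is the TCP and whose axes are the flange's). Camera axes: x right, y up, looking along -z (the intrinsics and any distortion apply to the point x, -y, -z); pixel columns grow to the right and rows downward; lengths in m; the calibration is good to about 2 mm. A picture is of the moment at which its call begins: read the wrist's pose just before it.
- workorder.hand_in(): hands the job in; it is judged then, once.
The state is a dict: "time_s": time; "qpos": joint angles; "joint_vel": joint speeds; "tau": joint torques, N m; "ee_pos": TCP position; "eef_rot": TCP orientation; "force": force on the tool from outside, world axes, zero at the start; "moment": the same for the moment, N m; "grip_width": finger opening in m; "grip_force": force on a finger pad.
Only numpy, scipy, OpenCV 4.12 (cv2) and the standard library are available. Lean on these libraries where they do the work, as an engineer would, in place of code of your own. Each camera call takes 0.05 s, during which the arm holds its last target. There are 200 camera calls.

## Task

Close the amber flask with the one stopper from the rest whose plug fits its neck: standing upright, plug down, its head seated fully on the rim. Hold it by its eight-sided head, not by the plug, while it goes into the neck (it has to be laid down and taken again for that). Keep the flask standing about where it is, and leave the other two stoppers in their slots and the bottles, cups and dish undisturbed.

Things in the scene. Friction and masses are not known exactly. Their poses are not given: they have to be found in the camera images.
- stopper_medium: white stopper: eight-sided head 40 mm across flats, 26 mm long (x 0 to +26, flats face y and z), and tapered round plug 42 mm long (x 0 to -42), 27 mm wide at the head, 21 at the tip. Origin on the axis at the shoulder; x points from plug to head. Starts level, head in a slot of the rest, plug in front, axis 32 mm up. On the worktop it lies level on its head, axis 20 mm up.
- stopper_small: white stopper: eight-sided head 40 mm across flats, 26 mm long (x 0 to +26, flats face y and z), and tapered round plug 42 mm long (x 0 to -42), 18 mm wide at the head, 14 at the tip. Origin on the axis at the shoulder; x points from plug to head. Starts level, head in a slot of the rest, plug in front, axis 32 mm up. On the worktop it lies level on its head, axis 20 mm up.
- stopper_large: white stopper: eight-sided head 40 mm across flats, 26 mm long (x 0 to +26, flats face y and z), and tapered round plug 42 mm long (x 0 to -42), 36 mm wide at the head, 33 at the tip. Origin on the axis at the shoulder; x points from plug to head. Starts level, head in a slot of the rest, plug in front, axis 32 mm up. On the worktop it lies level on its head, axis 20 mm up.
- stopper_medium_tip (a point): centre of the tip of the medium stopper's plug, 42 mm from the shoulder
- rest: grey slotted stopper rest, fixed, 46 x 250 mm, 52 mm tall, front face at x = -23 mm. Origin at the centre of its underside; slots at y = -80, 0, +80 mm, 44 mm wide, open above and towards -x, floor 12 mm up, closed behind from x = +15 mm. Stopper heads lie flush in them (shoulder about x = -12 mm, 11 mm behind the front face), so only the plugs in front can be grasped
- flask: amber conical flask, loose, empty, 90 mm across at the foot, cone up to 80 mm height, then a straight neck of 37 mm outside and 31 mm inside diameter up to the rim at 130 mm. Origin at the centre of its underside, z up
- flask_mouth (a point): centre of the flask's mouth, level with the rim; its z axis points up out of the neck
- red_bottle: bystander: ribbed reagent bottle, 102 mm across, 199 mm tall; origin at the centre of its underside
- dropper_bottle: bystander: white dropper bottle, 62 mm across, 166 mm tall; origin at the centre of its underside
- brown_bottle: bystander: brown stain bottle with a black cap, 52 mm across, 98 mm tall, in front of the bench centrifuge (fixed at x 0.70 to 0.96, y -0.19 to 0.03, 150 mm tall); origin at the centre of its underside
- sample_cup: bystander: clear screw-lid sample cup, 39 mm across, 74 mm tall; origin at the centre of its underside
- petri_dish: bystander: flat agar dish, 90 mm across, 15 mm tall; origin at the centre of its underside
- small_bottle: bystander: small brown stain bottle with a white cap, 42 mm across, 77 mm tall; origin at the centre of its underside
- spare_cup: bystander: second screw-lid sample cup with darker contents, 39 mm across, 74 mm tall; origin at the centre of its underside
Things that resemble listed ones, but are neither listed nor needed, are in the scene too. What is shaped like the stopper_medium but blue or turquoise is not meant.

How it is judged:
At the end, for the whole second after the job is handed in: Medium stopper plug down in the neck, at rest: shoulder within 4 mm of rim height, 5 mm of the mouth's centre, 0.08 rad of the flask's axis, tip 30 mm or more down. Flask upright within 0.05 rad and within 40 mm of its start. Other two stoppers within 12 mm of their starts (horizontal distance between stopper_medium and flask_mouth below 0.005 m and z of stopper_medium in the frame of flask_mouth between -0.004 and 0.004 m and z of stopper_medium_tip in the frame of flask_mouth below -0.03 m and angle between the x axis of stopper_medium and the z axis of flask, either way round below 0.08 rad and angle between flask's own z axis and vertical below 0.05 rad and distance of flask from where it was at the start of the episode below 0.04 m and linear speed of stopper_medium below 0.01 m/s and distance of each of stopper_small, stopper_large from where it was at the start of the episode below 0.012 m); the robot touches nothing.
It fails at once if the stopper is held by its plug (tool centre more than 4 mm on the plug's side of the shoulder) while the plug's tip is inside the neck (horizontal distance between stopper_medium_tip and flask_mouth below 0.015 m and z of stopper_medium_tip in the frame of flask_mouth between -0.06 and -0.002 m and contact force between the fingers and stopper_medium above 0.5 N and x of the grasp point in the frame of stopper_medium below -0.004 m).
It fails at once if the flask is tipped by more than 0.3 rad (angle between flask's own z axis and vertical above 0.3 rad).
It fails at once if a bottle, a cup or the dish is moved by more than 20 mm or tipped by more than 0.3 rad (distance of any of red_bottle, dropper_bottle, brown_bottle, sample_cup, petri_dish, small_bottle, spare_cup from where it was at the start of the episode above 0.02 m or angle between any of red_bottle, dropper_bottle, brown_bottle, sample_cup, petri_dish, small_bottle, spare_cup's own z axis and vertical above 0.3 rad).
It also fails if it takes over 64 s, if anything falls off the work surface, if the arm or the gripper's body presses on something with over 40 N, if the wrist force passes 120 N, or if a joint passes its speed limit or range.

## Working session

There is one attempt and no reset: what is moved stays moved. The work goes in short steps, Python scripts to look and compute and a tool call to move; the robot and the scene stay as the last step left them, time stands still between calls to the robot, and variables do not carry over. Pictures are saved under pics/ and viewed, at most 10 in all, crops included, and the job is handed in when it is done.

Besides the shell and the picture viewer there is one more tool, called after "Emit:" as name([rows], argument=value, ...), one row to a line, values as JSON. play_rows: Moves the arm, as the interface text tells. Its arguments: {"type":"object","properties":{"motion":{"type":"array"},"grip_force":{"type":"number"}},"required":["motion"]}

```bash
mkdir -p pics; ls
cat > h.py <<'E'
import numpy as np, cv2
from station import get_obs, camera
from scipy.spatial.transform import Rotation as R
def cam(n):
    o=get_obs(); c=camera(n)
    if 'T' not in c:
        T=np.eye(4);T[:3,:3]=R.from_euler('xyz',o['eef_rot']).as_matrix();T[:3,3]=o['ee_pos'];c['T']=T@c['T_tool_cam']
    return c
def world(c):
    h,w=c['z_map'].shape
    u,v=np.meshgrid(np.arange(w),np.arange(h))
    p=cv2.undistortPoints(np.stack([u,v],-1).reshape(-1,1,2).astype(float),np.array(c['camera_matrix']),np.array(c['D'])).reshape(h,w,2)
    z=c['z_map'];P=np.stack([p[...,0]*z,-p[...,1]*z,-z,np.ones_like(z)],-1)
    W=(P@np.array(c['T']).T)[...,:3];W[z<=0]=np.nan
    return W
def save(c,name,crop=None,s=1):
    f=c['frame']
    if crop: f=f[crop[1]:crop[3],crop[0]:crop[2]]
    f=cv2.resize(f,None,fx=s,fy=s,interpolation=cv2.INTER_CUBIC)
    cv2.imwrite('pics/'+name,f[...,::-1])
E
python3 - <<'E'
from h import *
import pickle
o=get_obs();print(o)
for n in('top','scene'):
    c=cam(n);save(c,n+'0.png',s=1.42);pickle.dump(c,open(n+'.pkl','wb'));print(np.round(c['T'],3))
E
```

```text
pics
{'time_s': 0.0, 'qpos': array([ 1.26439929e+00,  3.00487516e-01,  1.52158015e+00,  5.79747075e-06,
        1.32072446e+00, -6.65976618e-02]), 'joint_vel': array([ 0.00096625, -0.0004036 , -0.00179067,  0.00080218, -0.00047152,
        0.00011022]), 'tau': array([ 2.36655571e-03, -5.31807518e+01, -3.52739561e+01,  7.09346076e-02,
        2.43303092e-02, -9.79320271e-05]), 'ee_pos': array([0.1305548 , 0.53402597, 0.22367771]), 'eef_rot': array([-3.14039621e+00, -8.54261335e-05,  2.90179179e+00]), 'force': array([-0.39502857, -1.06537692,  0.03861234]), 'moment': array([-0.02874154, -0.02735993,  0.04827522]), 'grip_force': 0.0, 'grip_width': 0.09429949544010502}
[[-0.004  0.981 -0.196  0.332]
 [-1.    -0.     0.017 -0.16 ]
 [ 0.017  0.196  0.98   1.089]
 [ 0.     0.     0.     1.   ]]
[[ 0.42   0.41  -0.81  -0.535]
 [-0.907  0.176 -0.381 -0.703]
 [-0.013  0.895  0.446  0.711]
 [ 0.     0.     0.     1.   ]]
```

View pics/top0.png

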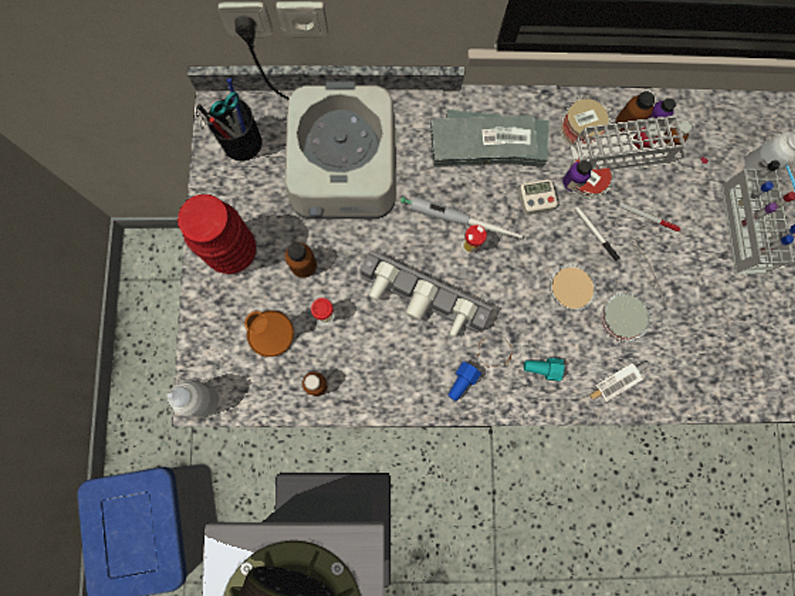

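View pics/scene0.png

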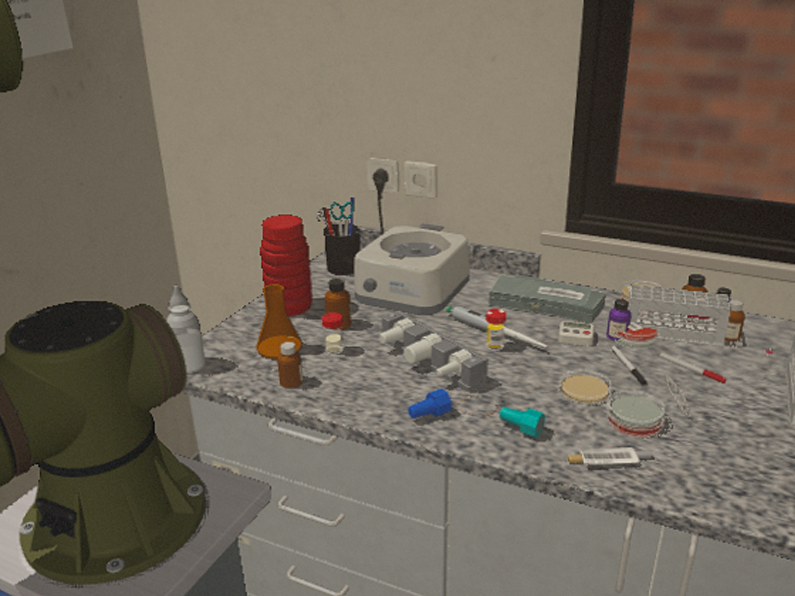

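The top view shows the rest with three white stoppers: left plug (380,282), middle (420,302) and right (462,318), all in displayed pixels. The amber flask stands at (270,333) with its neck leaning to (257,322). The blue (463,380) and turquoise (545,369) lookalikes are not meant. The middle stopper looks large and the right one small, so the left one should be medium. I'll confirm that in a crop with measured widths.

Run:
```python
from h import *
import pickle
c=pickle.load(open('top.pkl','rb'));W=world(c)
save(c,'crop.png',(165,170,360,290),4)
np.save('W.npy',W)
f=c['frame'].astype(int)
# white plugs above table
m=(f.min(-1)>150)&(W[...,2]>0.02)&(W[...,2]<.07)
m[:165]=0;m[245:]=0;m[:,:245]=0;m[:,355:]=0
n,l,s,ce=cv2.connectedComponentsWithStats(m.astype(np.uint8))
for i in range(1,n):
    if s[i,4]>20:
        P=W[l==i];e=P[:,:2]-P[:,:2].mean(0);w,v=np.linalg.eigh(e.T@e);a=v[:,1];t=e@a;q=e@v[:,0]
        print(i,s[i],P.mean(0).round(4),np.degrees(np.arctan2(a[1],a[0])).round(1),np.ptp(t).round(4),np.ptp(q).round(4),np.percentile(P[:,2],95).round(4))
# rest top
m=(abs(W[...,2]-.052)<.004);m[:165]=0;m[245:]=0;m[:,:245]=0;m[:,355:]=0
P=W[m];r=cv2.minAreaRect(P[:,:2].astype(np.float32)*1000);print('rest',r,m.sum())
# flask rim
m=(W[...,2]>.122)&(W[...,2]<.14);m[:200]=0;m[270:]=0;m[:,:160]=0;m[:,225:]=0
P=W[m];print('rim',m.sum(),P.mean(0),P.min(0),P.max(0))
for n,(x,y) in dict(red=(210,222),brown=(297,252),cupr=(322,308),small=(314,383),drop=(180,396),redvial=(475,236)).items():
    print(n,W[int(y/1.42),int(x/1.42)].round(3))
```

```text
2 [260 184  18  26 212] [ 0.5883 -0.1553  0.0453] 156.2 0.0675 0.0282 0.0529
6 [286 197  19  27 267] [ 0.5514 -0.2259  0.0476] 158.2 0.0663 0.0316 0.053
8 [317 210  16  26 186] [ 0.523  -0.3004  0.0449] 159.9 0.0677 0.0296 0.0533
rest ((569.0331420898438, -237.93357849121094), (161.35906982421875, 230.67758178710938), 5.139280796051025) 1154
rim 111 [0.49282307 0.05046558 0.12845536] [0.47339969 0.03078671 0.12286303] [0.51198155 0.07020185 0.13291259]
red [0.646 0.12  0.195]
brown [ 0.625 -0.008  0.095]
cupr [ 0.53  -0.05   0.073]
small [ 0.397 -0.041  0.076]
drop [0.372 0.167 0.145]
redvial [ 0.661 -0.326  0.074]
```

View pics/crop.png

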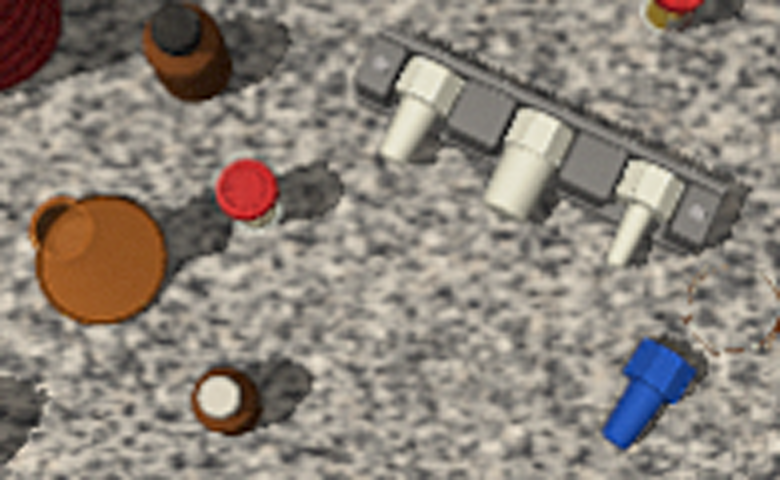

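The crop shows three white plugs: left (405,135) is mid-width, middle (515,185) is the widest and right (630,235) is thin. So **stopper_medium is the left one**, with its head at (428,85). Its axis runs at about -24.2°, plug toward the robot. The flask mouth is near (0.493, 0.050, 0.129), which agrees with the 130 mm rim. Next I move above the stopper and look with the wrist camera.

Emit:
play_rows([
  [[-0.3,-0.3,-0.2,0,0,0.01,1],[-0.76,-0.74,-0.2,0,0,0.029,1],[-0.76,-0.74,-0.2,0,0,0.029,1],[-0.76,-0.74,-0.2,0,0,0.029,1],[-0.76,-0.74,-0.2,0,0,0.029,1],[-0.76,-0.74,-0.2,0,0,0.029,1],[-0.76,-0.74,-0.2,0,0,0.029,1],[-0.76,-0.74,-0.2,0,0,0.029,1],[-0.76,-0.74,-0.2,0,0,0.029,1],[-0.76,-0.74,-0.2,0,0,0.029,1]],
])

```text
time_s: 1.1
ee_pos: [0.2707, 0.3101, 0.2739]
eef_rot: [-3.141, -0.0, 2.721]
force: [-0.8, -1.0, 0.4]
grip_width: 0.0939
grip_force: 0.0
```

Emit:
play_rows([
  [[-0.88,-0.59,0,0,0,0,1],[-0.88,-0.59,0,0,0,0,1],[-0.88,-0.59,0,0,0,0,1],[-0.88,-0.59,0,0,0,0,1],[-0.88,-0.59,0,0,0,0,1],[-0.88,-0.59,0,0,0,0,1],[-0.88,-0.59,0,0,0,0,1],[-0.88,-0.59,0,0,0,0,1],[-0.88,-0.59,0,0,0,0,1],[-0.88,-0.59,0,0,0,0,1]],
])

```text
time_s: 2.1
ee_pos: [0.4112, 0.0858, 0.2743]
eef_rot: [3.141, 0.0, 2.721]
force: [0.1, 0.3, 0.7]
grip_width: 0.0938
grip_force: 0.0
```

Emit:
play_rows([
  [[-0.88,-0.59,0,0,0,0,1],[-0.88,-0.59,0,0,0,0,1],[-0.88,-0.59,0,0,0,0,1],[-0.88,-0.59,0,0,0,0,1],[-0.88,-0.59,0,0,0,0,1],[-0.88,-0.59,0,0,0,0,1],[-0.88,-0.59,0,0,0,0,1],[-0.88,-0.59,0,0,0,0,1],[-0.88,-0.59,0,0,0,0,1],[-0.88,-0.59,0,0,0,0,1]],
])

```text
time_s: 3.1
ee_pos: [0.5516, -0.1388, 0.2747]
eef_rot: [3.141, 0.001, 2.721]
force: [0.1, 0.4, -0.3]
grip_width: 0.0941
grip_force: 0.0
```

Run:
```python
from h import *
import pickle
c=cam('wrist');pickle.dump((c),open('w1.pkl','wb'));W=world(c);save(c,'w1.png',s=1.4)
f=c['frame'].astype(int)
m=(f.min(-1)>140)&(np.ptp(f,axis=-1)<45)&(W[...,2]>0.025)&(W[...,2]<.07)&(W[...,0]<.67)&(W[...,0]>.48)
n,l,s,ce=cv2.connectedComponentsWithStats(m.astype(np.uint8))
for i in range(1,n):
    if s[i,4]>150:
        P=W[l==i];e=P[:,:2]-P[:,:2].mean(0);w,v=np.linalg.eigh(e.T@e);a=v[:,1];t=e@a;q=e@v[:,0]
        print(s[i],P.mean(0).round(4),np.degrees(np.arctan2(a[1],a[0])).round(1),np.ptp(t).round(4),np.ptp(q).round(4),np.percentile(P[:,2],95).round(4))
        a=np.array([np.cos(-.422),np.sin(-.422)]);b=np.array([-a[1],a[0]])
        for t0 in np.arange(-.04,.04,.008):
            k=(e@a>t0)&(e@a<t0+.008)
            if k.sum()>5:q=e[k]@b;print('  %.3f %.4f %.4f z %.4f'%(t0,q.min(),q.max(),P[k,2].max()))
```

```text
[ 137  184   54   57 1588] [ 0.5318 -0.2867  0.0477] -148.4 0.0838 0.0617 0.0536
  -0.040 -0.0232 -0.0110 z 0.0413
  -0.032 -0.0221 -0.0106 z 0.0412
  -0.024 -0.0234 -0.0107 z 0.0420
  -0.016 -0.0236 0.0237 z 0.0529
  -0.008 -0.0287 0.0365 z 0.0546
  0.000 -0.0297 0.0371 z 0.0545
  0.008 -0.0286 0.0363 z 0.0542
  0.016 -0.0299 0.0358 z 0.0543
[ 196  184   49   65 1876] [ 0.5544 -0.2269  0.0474] 158.9 0.0795 0.0619 0.0532
  -0.040 -0.0179 0.0141 z 0.0503
  -0.032 -0.0165 0.0144 z 0.0519
  -0.024 -0.0169 0.0141 z 0.0509
  -0.016 -0.0171 0.0140 z 0.0513
  -0.008 -0.0177 0.0144 z 0.0513
  0.000 -0.0222 0.0164 z 0.0550
  0.008 -0.0224 0.0161 z 0.0553
  0.016 -0.0231 0.0163 z 0.0541
  0.024 -0.0239 0.0157 z 0.0540
  0.032 -0.0192 0.0383 z 0.0544
[ 255  186   56   66 1600] [ 0.594  -0.1586  0.0466] 161.2 0.0823 0.0681 0.0532
  -0.040 -0.0094 0.0104 z 0.0449
  -0.032 -0.0107 0.0104 z 0.0452
  -0.024 -0.0120 0.0105 z 0.0462
  -0.016 -0.0133 0.0105 z 0.0467
  -0.008 -0.0208 0.0154 z 0.0546
  0.000 -0.0207 0.0168 z 0.0551
  0.008 -0.0222 0.0170 z 0.0548
  0.016 -0.0222 0.0157 z 0.0540
  0.024 -0.0267 0.0417 z 0.0546
  0.032 -0.0094 0.0416 z 0.0532
[230 217  26  26 649] [ 0.5816 -0.1986  0.0526] -179.9 0.0407 0.0404 0.0538
  -0.016 -0.0150 0.0155 z 0.0547
  -0.008 -0.0154 0.0154 z 0.0544
  0.000 -0.0156 0.0153 z 0.0550
  0.008 -0.0158 0.0152 z 0.0545
  0.016 0.0001 0.0138 z 0.0533
[294 217  18  28 432] [ 0.6135 -0.1326  0.0527] 153.3 0.0333 0.0217 0.0545
  -0.016 -0.0095 0.0110 z 0.0546
  -0.008 -0.0105 0.0105 z 0.0551
  0.000 -0.0105 0.0108 z 0.0564
  0.008 -0.0103 0.0097 z 0.0546
```

View pics/w1.png

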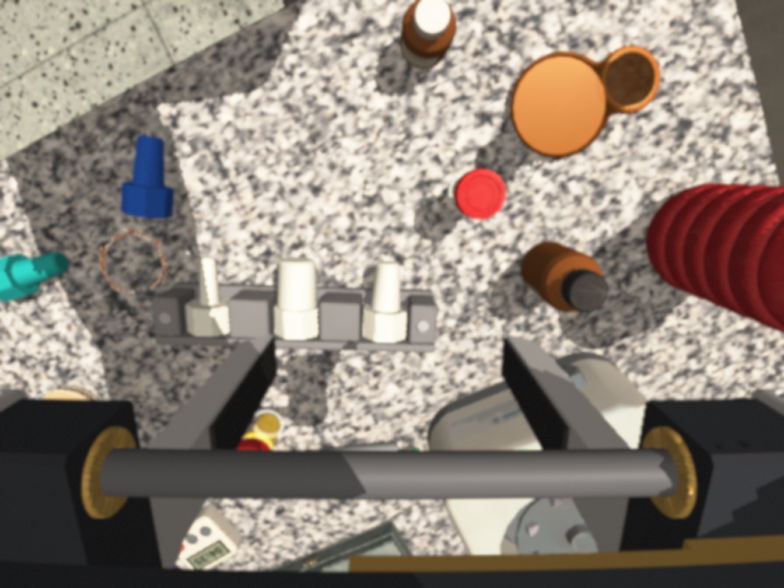

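The wrist view shows the rest with small (207,300), large (297,300) and medium (385,300) from left to right. Medium's shoulder is at about (0.586, -0.157). I'll grasp its plug 26 mm in front of the shoulder.

Emit:
play_rows([
  [[-0.051,-0.009,0.1,0,0,0,0.06],[-0.051,-0.009,0.3,0,0,0,0.06],[-0.051,-0.009,0.4,0,0,0,0.06],[-0.051,-0.009,0.55,0,0,0,0.06],[-0.051,-0.009,0.7,0,0,0,0.06],[-0.051,-0.009,0.8,0,0,0,0.06],[-0.051,-0.009,0.9,0,0,0,0.06],[-0.051,-0.009,0.96,0,0,0,0.06],[-0.051,-0.009,0.96,0,0,0,0.06],[-0.051,-0.009,0.96,0,0,0,0.06]],
])

```text
time_s: 4.15
ee_pos: [0.563, -0.1472, 0.0352]
eef_rot: [3.141, 0.001, 2.72]
force: [0.3, 0.5, 0.3]
grip_width: 0.0496
grip_force: 0.0
```

Emit:
play_rows([
  [[0,0,0,0,0,0,-1],[0,0,0,0,0,0,-1],[0,0,0,0,0,0,-1],[0,0,0,0,0,0,-1],[0,0,0,0,0,0,-1],[0,0,0,0,0,0,-1],[0,0,0,0,0,0,-1],[0,0,0,0,0,0,-1]],
], grip_force=20)

```text
time_s: 4.95
ee_pos: [0.5625, -0.1472, 0.0343]
eef_rot: [3.142, -0.0, 2.72]
force: [-0.7, 0.2, 1.3]
grip_width: 0.0217
grip_force: 20.0
```

Emit:
play_rows([
  [[0,0,-0.03,0,0,0,-1],[0,0,-0.06,0,0,0,-1],[0,0,-0.1,0,0,0,-1],[0,0,-0.15,0,0,0,-1],[0,0,-0.2,0,0,0,-1],[0,0,-0.26,0,0,0,-1],[0,0,-0.26,0,0,0,-1],[0,0,-0.26,0,0,0,-1]],
], grip_force=40)

```text
time_s: 5.75
ee_pos: [0.5626, -0.1472, 0.0995]
eef_rot: [3.142, 0.001, 2.72]
force: [0.0, -1.0, -0.8]
grip_width: 0.0217
grip_force: 39.9
```

Run:
```python
from h import *
c=cam('scene');save(c,'s1.png',(240,190,370,290),5)
c=cam('wrist');W=world(c);f=c['frame'].astype(int)
m=(f.min(-1)>140)&(np.ptp(f,axis=-1)<45)&(W[...,2]>0.06)&(W[...,2]<.14)
P=W[m];o=get_obs();a=np.array([.9123,-.4096]);t=(P[:,:2]-o['ee_pos'][:2])@a;b=(P[:,:2]-o['ee_pos'][:2])@np.array([.4096,.9123])
for t0 in np.arange(-.03,.07,.006):
    k=(t>t0)&(t<t0+.006)&(abs(b)<.03)
    if k.sum()>5:print('%.3f b %.4f %.4f z %.4f %d'%(t0,b[k].min(),b[k].max(),np.percentile(P[k,2],95),k.sum()))
print(o['ee_pos'])
```

```text
-0.012 b -0.0223 0.0233 z 0.1359 2511
-0.006 b -0.0088 0.0099 z 0.1083 375
-0.000 b -0.0078 0.0089 z 0.1085 365
0.006 b -0.0089 0.0089 z 0.1090 365
0.012 b -0.0095 0.0089 z 0.1093 380
0.018 b -0.0101 0.0090 z 0.1099 387
0.024 b -0.0102 0.0085 z 0.1096 105
0.042 b -0.0139 0.0151 z 0.1173 408
0.048 b -0.0171 0.0171 z 0.1172 551
0.054 b -0.0177 0.0184 z 0.1168 280
[ 0.56224524 -0.14712039  0.09869873]
```

View pics/s1.png

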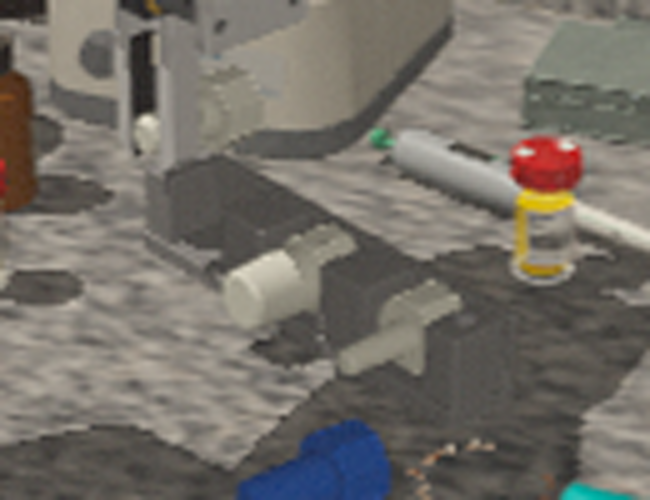

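The stopper is lifted level at (200,110) in the crop, and the other two are still in their slots. I'll lay it down in front of the rest.

Emit:
play_rows([
  [[0.15,-0.1,0,0,0,0,-1],[0.3,-0.22,0,0,0,0,-1],[0.4,-0.377,0,0,0,0,-1],[0.445,-0.377,0.06,0,0,0,-1],[0.445,-0.377,0.14,0,0,0,-1],[0.445,-0.377,0.2,0,0,0,-1],[0.445,-0.377,0.25,0,0,0,-1],[0.445,-0.377,0.28,0,0,0,-1],[0.445,-0.377,0.3,0,0,0,-1],[0.445,-0.377,0.306,0,0,0,-1]],
])

```text
time_s: 6.85
ee_pos: [0.4224, -0.1875, 0.0225]
eef_rot: [3.142, -0.0, 2.72]
force: [-1.3, 0.4, 2.3]
grip_width: 0.0213
grip_force: 39.9
```

Emit:
play_rows([
  [[0,0,0,0,0,0,-1],[0,0,0,0,0,0,-1],[0,0,0.006,0,0,0,-1],[0,0,0.006,0,0,0,-1]],
])

```text
time_s: 7.25
ee_pos: [0.4226, -0.1877, 0.0216]
eef_rot: [-3.142, 0.001, 2.72]
force: [-1.7, 1.0, 3.9]
grip_width: 0.0215
grip_force: 39.9
```

Emit:
play_rows([
  [[0,0,0,0,0,0,-0.2],[0,0,0,0,0,0,0.1],[0,0,0,0,0,0,0.1],[0,0,0,0,0,0,0.1],[0,0,-0.1,0,0,0,0.1],[0,0,-0.25,0,0,0,0.4],[0,0,-0.4,0,0,0,0.4],[0,0,-0.6,0,0,0,0.4],[0,0,-0.6,0,0,0,0.4],[0,0,-0.6,0,0,0,0.4]],
])

```text
time_s: 8.25
ee_pos: [0.4226, -0.1877, 0.1717]
eef_rot: [-3.141, 0.002, 2.72]
force: [0.1, 1.0, -0.4]
grip_width: 0.0655
grip_force: 0.0
```

```bash
cat > meas.py <<'E'
from h import *
c=cam('wrist');W=world(c);f=c['frame'].astype(int);o=get_obs();p=o['ee_pos']
m=(f.min(-1)>130)&(np.ptp(f,axis=-1)<45)&(W[...,2]>0.015)&(W[...,2]<.055)&(np.hypot(W[...,0]-.44,W[...,1]+.196)<.07)
n,l,s,ce=cv2.connectedComponentsWithStats(m.astype(np.uint8));i=1+s[1:,4].argmax();print(s[i])
P=W[l==i];a=np.array([.9123,-.4096]);b=np.array([.4096,.9123])
t=(P[:,:2]-p[:2])@a;q=(P[:,:2]-p[:2])@b
for t0 in np.arange(-.03,.09,.005):
    k=(t>t0)&(t<=t0+.005)
    if k.sum()>5:print('%.3f b %.4f %.4f z %.4f %d'%(t0,q[k].min(),q[k].max(),np.percentile(P[k,2],95),k.sum()))
k=P[:,2]>.034;r=cv2.minAreaRect(np.stack([t,q],1)[k].astype(np.float32)*1000);print('head',r,p,o['eef_rot'])
save(c,'w2.png',s=1.4)
E
python3 meas.py
```

```text
[ 257  190   41   75 2214]
-0.010 b -0.0099 0.0103 z 0.0311 146
-0.005 b -0.0088 0.0103 z 0.0318 110
0.000 b -0.0099 0.0114 z 0.0322 115
0.005 b -0.0099 0.0114 z 0.0325 116
0.010 b -0.0110 0.0114 z 0.0326 122
0.015 b -0.0109 0.0114 z 0.0332 125
0.020 b -0.0120 0.0125 z 0.0339 129
0.025 b -0.0120 0.0126 z 0.0338 134
0.030 b -0.0198 0.0197 z 0.0407 326
0.035 b -0.0198 0.0193 z 0.0413 197
0.040 b -0.0199 0.0194 z 0.0413 199
0.045 b -0.0200 0.0195 z 0.0414 194
0.050 b -0.0190 0.0185 z 0.0413 184
0.055 b -0.0201 0.0186 z 0.0414 117
head ((36.730712890625, -0.1576852798461914), (30.905847549438477, 42.78928756713867), 89.12606048583984) [ 0.42213364 -0.18743334  0.17055908] [ 3.14152008e+00 -6.20837312e-04  2.71954662e+00]
```

View pics/w2.png

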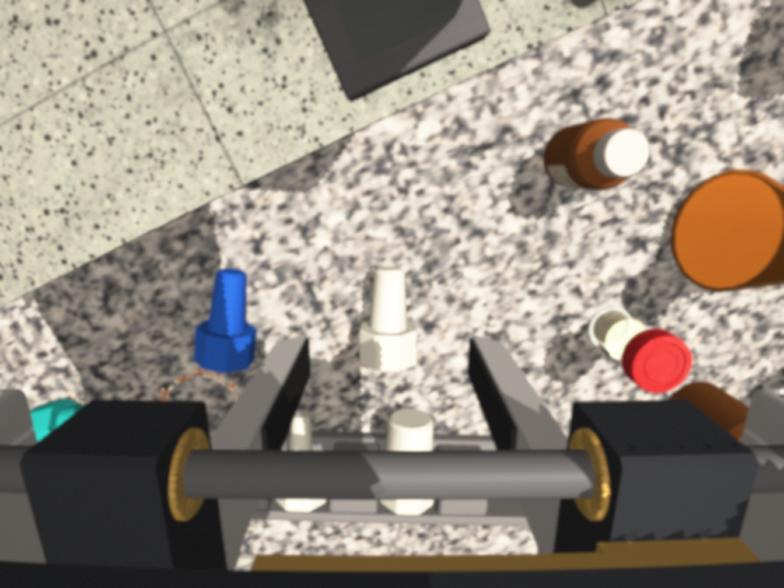

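The stopper (388,330) lies level, head toward the rest, with the head centre at about (0.463, -0.206, 0.020). The lookalike (225,320) and the cup are clear of it. I'll tilt the tool 35° so that it leans over the head end, and grasp the head.

Emit:
play_rows([
  [[-0.178,0,0.1,0,0.02,0,0.35],[-0.178,0,0.2,0,0.0973,0,0.35],[-0.178,0,0.2,0,0.0973,0,0.35],[-0.178,0,0.2,0,0.0973,0,0.35],[-0.178,0,0.2,0,0.0973,0,0.35],[-0.178,0,0.2,0,0.0973,0,0.35],[-0.178,0,0.2,0,0.0973,0,0.35],[-0.178,0,0.2,0,0.0973,0,0.35],[-0.178,0,0.2,0,0.0973,0,0.35]],
])

```text
time_s: 9.2
ee_pos: [0.4629, -0.2058, 0.1217]
eef_rot: [-3.142, -0.61, 2.72]
force: [-0.8, 0.7, 0.1]
grip_width: 0.0634
grip_force: 0.0
```

```bash
cat > fit.py <<'E'
from h import *
o=get_obs();np.set_printoptions(suppress=True,precision=4)
Rm=R.from_euler('xyz',o['eef_rot']).as_matrix()
print(o['qpos'],o['ee_pos'],o['eef_rot']);print(Rm)
T=np.array([.4627,-.2056,.0245]);print('delta tool/.25',Rm.T@(T-o['ee_pos'])/.25)
E
python3 fit.py
```

```text
[-0.4754  0.6651  1.3436 -0.031   1.7417 -1.6198] [ 0.4629 -0.2058  0.1217] [-3.1416 -0.6096  2.7196]
[[-0.7479  0.4096 -0.5223]
 [ 0.3358  0.9123  0.2345]
 [ 0.5725 -0.     -0.8199]]
delta tool/.25 [-0.2219  0.0003  0.3194]
```

Emit:
play_rows([
  [[-0.07,0,0.1,0,0,0,0.35],[-0.14,0,0.2,0,0,0,0.35],[-0.18,0,0.26,0,0,0,0.35],[-0.21,0,0.3,0,0,0,0.35],[-0.222,0,0.319,0,0,0,0.35],[-0.222,0,0.319,0,0,0,0.35],[-0.222,0,0.319,0,0,0,0.35]],
])

```text
time_s: 9.9
ee_pos: [0.4632, -0.2059, 0.025]
eef_rot: [-3.141, -0.61, 2.72]
force: [-0.6, -0.1, 0.2]
grip_width: 0.0634
grip_force: 0.0
```

Emit:
play_rows([
  [[0,0,0,0,0,0,-1],[0,0,0,0,0,0,-1],[0,0,0,0,0,0,-1],[0,0,0,0,0,0,-1],[0,0,0,0,0,0,-1],[0,0,0,0,0,0,-1],[0,0,0,0,0,0,-1]],
], grip_force=30)

```text
time_s: 10.6
ee_pos: [0.4629, -0.2058, 0.0243]
eef_rot: [-3.142, -0.611, 2.72]
force: [0.9, -0.5, 4.3]
grip_width: 0.04
grip_force: 30.0
```

```bash
python3 fit.py
```

```text
[-0.4754  0.7985  1.3727 -0.0306  1.5807 -1.6148] [ 0.4629 -0.2058  0.0243] [-3.1415 -0.611   2.7195]
[[-0.7472  0.4096 -0.5234]
 [ 0.3355  0.9123  0.235 ]
 [ 0.5737 -0.0001 -0.8191]]
delta tool/.25 [ 0.0011  0.0003 -0.    ]
```

Emit:
play_rows([
  [[0.06,0,-0.08,0,0,0,-1],[0.17,0,-0.24,0,0,0,-1],[0.29,0,-0.41,0,0,0,-1],[0.4,0,-0.57,0,0,0,-1],[0.5,0,-0.72,0,0,0,-1],[0.574,0,-0.819,0,0,0,-1],[0.574,0,-0.819,0,0,0,-1],[0.574,0,-0.819,0,0,0,-1]],
], grip_force=45)

```text
time_s: 11.4
ee_pos: [0.4627, -0.2057, 0.2737]
eef_rot: [-3.142, -0.611, 2.72]
force: [-0.4, 0.8, -1.1]
grip_width: 0.0397
grip_force: 45.0
```

Emit:
play_rows([
  [[0,0,0,0,-0.02,0,-1],[0,0,0,0,-0.04,0,-1],[0,0,0,0,-0.06,0,-1],[0,0,0,0,-0.08,0,-1],[0,0,0,0,-0.1,0,-1],[0,0,0,0,-0.12,0,-1],[0,0,0,0,-0.125,0,-1],[0,0,0,0,-0.125,0,-1]],
])

```text
time_s: 12.2
ee_pos: [0.4619, -0.2053, 0.2728]
eef_rot: [3.141, 0.172, 2.719]
force: [-0.2, -0.4, -1.0]
grip_width: 0.0397
grip_force: 45.0
```

```bash
python3 fit.py
```

```text
[-0.4972  0.0677  1.6903  0.0139  1.2116 -1.6496] [ 0.4619 -0.2053  0.2728] [3.1415 0.1725 2.7194]
[[-0.8987  0.4097  0.1566]
 [ 0.4037  0.9122 -0.0702]
 [-0.1716  0.0001 -0.9852]]
delta tool/.25 [0.167  0.0001 0.9793]
```

Emit:
play_rows([
  [[0,0,0,0,-0.02,0,-1],[0,0,0,0,-0.04,0,-1],[0,0,0,0,-0.06,0,-1],[0,0,0,0,-0.08,0,-1],[0,0,0,0,-0.1,0,-1],[0,0,0,0,-0.12,0,-1],[0,0,0,0,-0.125,0,-1],[0,0,0,0,-0.125,0,-1],[0,0,0,0,-0.125,0,-1]],
])

```text
time_s: 13.1
ee_pos: [0.463, -0.2058, 0.2736]
eef_rot: [3.141, 0.957, 2.719]
force: [0.2, -0.1, 0.1]
grip_width: 0.0399
grip_force: 45.0
```

```bash
python3 fit.py
```

```text
[-0.5379 -0.2271  2.2077  0.4343  0.228  -2.062 ] [ 0.463  -0.2058  0.2736] [3.1409 0.9567 2.7194]
[[-0.5256  0.4092  0.7458]
 [ 0.2361  0.9124 -0.3342]
 [-0.8173  0.0004 -0.5762]]
delta tool/.25 [ 0.8151 -0.0004  0.5729]
```

```bash
cat > fk.py <<'E'
import numpy as np
from scipy.optimize import least_squares
from scipy.spatial.transform import Rotation as R
D=[([1.26439929,.300487516,1.52158015,0,1.32072446,-.0665976618],[.1305548,.53402597,.22367771],[-3.1404,-.0001,2.9018]),
([-.4754,.6651,1.3436,-.031,1.7417,-1.6198],[.4629,-.2058,.1217],[-3.1416,-.6096,2.7196]),
([-.4754,.7985,1.3727,-.0306,1.5807,-1.6148],[.4629,-.2058,.0243],[-3.1415,-.611,2.7195]),
([-.4972,.0677,1.6903,.0139,1.2116,-1.6496],[.4619,-.2053,.2728],[3.1415,.1725,2.7194]),
([-.5379,-.2271,2.2077,.4343,.228,-2.062],[.463,-.2058,.2736],[3.1409,.9567,2.7194])]
def rz(a):return R.from_euler('z',a).as_matrix()
def ry(a):return R.from_euler('y',a).as_matrix()
def fk(q,p,s4=1,s6=1,c=0):
    h,L1,L2,d,e,f,off=p
    A=rz(q[0])
    x=np.array([e,off,h])
    B=ry(q[1]);x=x+B@[0,0,L1]
    B=B@ry(q[2]);x=x+B@[f,0,L2]
    B=B@rz(s4*q[3])@ry(q[4]);x=x+B@[0,0,d]
    return A@x,A@B@rz(s6*q[5]+c)
p0=[.3,.35,.4,.25,0,0,0]
best=None
for s4 in(1,-1):
  for s6 in(1,-1):
    for c in np.arange(4)*np.pi/2:
      def res(p):
        r=[]
        for q,x,e in D:
            X,M=fk(q,p,s4,s6,c);r+=list(X-x)+list(.1*(M.T@R.from_euler('xyz',e).as_matrix()-np.eye(3)).ravel())
        return r
      z=least_squares(res,p0)
      if best is None or z.cost<best[0]:best=(z.cost,z.x,s4,s6,c)
P=best[1];S=best[2:]
def ik(x,M,q0):
    lo=[-3.03,-.79,.23,-1.04,0,-2.55];hi=[3.03,2.21,2.52,4.18,3.07,2.55]
    def r(q):
        X,N=fk(q,P,*S);return np.r_[X-x,.2*R.from_matrix(N.T@M).as_rotvec()]
    return least_squares(r,np.clip(q0,np.array(lo)+.01,np.array(hi)-.01),bounds=(lo,hi))
def pose(yaw,down): # tool z at heading yaw, 'down' below horizontal; x has down component
    z=np.array([np.cos(yaw)*np.cos(down),np.sin(yaw)*np.cos(down),-np.sin(down)])
    y=np.array([-np.sin(yaw),np.cos(yaw),0]);return np.stack([np.cross(y,z),y,z],1)
if __name__=='__main__':
    np.set_printoptions(suppress=True,precision=3)
    print(best)
    for down in np.radians([35,]):
      for yaw in np.radians([-40,-20,0,6,20,40]):
        for z in(.26,.2,.145):
          b=min((ik([.493,.0505,z],pose(yaw,down),q0) for q0 in([.1,-.2,2.2,0,.25,-1.6],[.1,-.2,2.2,1,.4,-2.4],[.1,-.2,2.2,-1,.4,-.6],[.2,.1,2.3,3.1,.3,1.5])),key=lambda b:b.cost)
          print(np.degrees(yaw).round(),z,b.cost.round(6),b.x)
E
python3 fk.py
```

```text
(np.float64(4.602478906771159e-09), array([0.221, 0.424, 0.447, 0.252, 0.   , 0.041, 0.037]), 1, 1, np.float64(1.5707963267948966))
-40.0 0.26 7.2e-05 [ 0.386 -0.008  2.017 -1.04   0.939  0.087]
-40.0 0.2 0.000315 [ 0.371  0.08   2.045 -1.04   0.877  0.156]
-40.0 0.145 0.000719 [ 0.361  0.179  2.051 -1.04   0.831  0.218]
-20.0 0.26 2.6e-05 [ 0.255 -0.154  2.164 -1.04   0.544 -0.21 ]
-20.0 0.2 0.000298 [ 0.22  -0.069  2.194 -1.04   0.461 -0.184]
-20.0 0.145 0.000172 [0.224 0.113 2.334 4.18  0.486 0.908]
0.0 0.26 0.0 [ 0.048 -0.232  2.248 -0.235  0.171 -1.311]
0.0 0.2 0.0 [ 0.048 -0.112  2.317  4.179  0.046  0.562]
0.0 0.145 0.0 [0.048 0.034 2.36  3.329 0.215 1.416]
6.0 0.26 0.0 [-0.027 -0.237  2.252  0.565  0.202 -2.202]
6.0 0.2 9e-06 [-0.016 -0.111  2.33   2.091  0.103  2.55 ]
6.0 0.145 0.0 [-0.027  0.029  2.364  2.659  0.233  1.966]
20.0 0.26 0.000221 [-0.108 -0.225  2.194  0.758  0.43  -2.55 ]
20.0 0.2 0.000165 [-0.176 -0.064  2.345  1.831  0.428  2.55 ]
20.0 0.145 0.0 [-0.189  0.053  2.339  1.857  0.453  2.495]
40.0 0.26 0.000958 [-0.391 -0.042  2.233  1.464  0.902  2.55 ]
40.0 0.2 0.000227 [-0.368  0.05   2.24   1.451  0.847  2.55 ]
40.0 0.145 1e-06 [-0.348  0.15   2.231  1.439  0.798  2.55 ]
```

```bash
cat > scan.py <<'E'
from fk import *
np.set_printoptions(suppress=True,precision=2)
F=np.diag([-1.,-1,1])
for flip in(0,1):
 for down in(35,45,50,55):
  for yaw in(-40,-20,-10,0,10,20,40,60,80):
    M=pose(np.radians(yaw),np.radians(down))
    if flip:M=M@F
    ok=[]
    for z in(.25,.2,.145):
      bs=[ik([.493,.0505,z],M,q0) for q0 in([.1,-.2,2.2,0,.5,-1.6],[.1,-.2,2.2,1,.6,1.5],[0,0,2.2,1.5,.8,0],[.2,.1,2.3,3.1,.3,1.5])]
      bs=[b for b in bs if b.cost<1e-8]
      if bs:ok.append(max(bs,key=lambda b:b.x[4]).x)
    if len(ok)==3:print(flip,down,yaw,*ok)
E
python3 scan.py
```

```text
0 35 0 [ 0.05 -0.21  2.26 -0.28  0.14 -1.26] [ 0.05 -0.11  2.32  4.18  0.05  0.56] [0.05 0.03 2.36 3.33 0.21 1.42]
0 45 0 [ 0.04 -0.19  2.16 -0.08  0.39 -1.46] [ 0.04 -0.11  2.22 -0.13  0.25 -1.42] [ 0.04  0.01  2.27 -0.38  0.08 -1.16]
0 50 -40 [ 0.31 -0.01  1.95 -0.75  0.92 -0.19] [ 0.31  0.06  2.01 -0.82  0.83 -0.07] [ 0.31  0.16  2.06 -0.93  0.74  0.09]
0 50 -20 [ 0.2  -0.11  2.05 -0.58  0.66 -0.66] [ 0.2  -0.04  2.12 -0.69  0.55 -0.52] [ 0.2   0.06  2.17 -0.89  0.44 -0.29]
0 50 -10 [ 0.12 -0.15  2.08 -0.36  0.56 -1.03] [ 0.12 -0.07  2.15 -0.47  0.43 -0.91] [ 0.12  0.03  2.2  -0.7   0.3  -0.67]
0 50 0 [ 0.04 -0.17  2.1  -0.05  0.51 -1.49] [ 0.04 -0.09  2.17 -0.07  0.37 -1.47] [ 0.04  0.01  2.22 -0.13  0.21 -1.41]
0 50 10 [-0.04 -0.17  2.1   0.27  0.54 -1.97] [-0.04 -0.1   2.17  0.36  0.41 -2.07] [-0.04  0.01  2.22  0.57  0.26 -2.29]
0 55 -40 [ 0.27 -0.    1.92 -0.62  0.95 -0.31] [ 0.27  0.06  1.98 -0.68  0.85 -0.21] [ 0.27  0.15  2.03 -0.77  0.74 -0.08]
0 55 -20 [ 0.17 -0.09  2.   -0.44  0.74 -0.79] [ 0.17 -0.03  2.07 -0.52  0.62 -0.7 ] [ 0.17  0.07  2.12 -0.65  0.49 -0.54]
0 55 -
[... 2830 characters left out ...]
4  0.63  1.63] [ 0.04 -0.07  2.11 -0.05  0.49  1.65] [ 0.04  0.02  2.17 -0.07  0.34  1.67]
1 55 10 [-0.03 -0.14  2.05  0.2   0.65  1.24] [-0.03 -0.07  2.11  0.24  0.52  1.19] [-0.03  0.02  2.17  0.33  0.37  1.09]
1 55 20 [-0.1  -0.13  2.03  0.39  0.71  0.89] [-0.1  -0.06  2.1   0.46  0.59  0.8 ] [-0.1   0.04  2.16  0.6   0.46  0.65]
1 55 40 [-0.21 -0.06  1.97  0.6   0.92  0.37] [-0.21  0.01  2.03  0.67  0.81  0.27] [-0.21  0.1   2.09  0.77  0.7   0.13]
1 55 60 [-0.26  0.04  1.87  0.65  1.14  0.01] [-0.26  0.1   1.93  0.69  1.05 -0.08] [-0.26  0.19  1.98  0.75  0.95 -0.18]
1 55 80 [-0.27  0.15  1.75  0.62  1.36 -0.27] [-0.27  0.21  1.8   0.64  1.26 -0.34] [-0.27  0.29  1.85  0.67  1.16 -0.42]
```

The current grasp would drive the wrist through its singularity at the flask. The fit shows that the same 35° tilt with the gripper half-turned, and the tool heading about 45° at the flask, is comfortable. I'll lay the stopper back down and retake the head that way.

Emit:
play_rows([
  [[0,0,0,0,0.02,0,-1],[0,0,0,0,0.04,0,-1],[0,0,0,0,0.06,0,-1],[0,0,0,0,0.08,0,-1],[0,0,0,0,0.1,0,-1],[0,0,0,0,0.12,0,-1],[0,0,0,0,0.125,0,-1],[0,0,0,0,0.125,0,-1],[0,0,0,0,0.125,0,-1]],
])

```text
time_s: 14.0
ee_pos: [0.4627, -0.206, 0.2738]
eef_rot: [-3.141, 0.174, 2.719]
force: [0.4, 0.4, -0.3]
grip_width: 0.0396
grip_force: 45.0
```

Emit:
play_rows([
  [[0,0,0,0,0.02,0,-1],[0,0,0,0,0.04,0,-1],[0,0,0,0,0.06,0,-1],[0,0,0,0,0.08,0,-1],[0,0,0,0,0.1,0,-1],[0,0,0,0,0.12,0,-1],[0,0,0,0,0.125,0,-1],[0,0,0,0,0.125,0,-1]],
])

```text
time_s: 14.8
ee_pos: [0.4628, -0.2059, 0.2732]
eef_rot: [-3.141, -0.611, 2.719]
force: [0.1, -0.2, -0.4]
grip_width: 0.0401
grip_force: 45.0
```

```bash
python3 fit.py
```

```text
[-0.4754  0.5282  1.1944 -0.0345  2.0289 -1.6293] [ 0.4628 -0.2059  0.2732] [-3.1409 -0.6108  2.7189]
[[-0.7471  0.4098 -0.5233]
 [ 0.336   0.9122  0.2346]
 [ 0.5735 -0.0006 -0.8192]]
delta tool/.25 [-0.5698  0.0014  0.8154]
```

Emit:
play_rows([
  [[-0.08,0,0.12,0,0,0,-1],[-0.18,0,0.26,0,0,0,-1],[-0.3,0,0.42,0,0,0,-1],[-0.4,0,0.57,0,0,0,-1],[-0.48,0,0.69,0,0,0,-1],[-0.53,0,0.76,0,0,0,-1],[-0.555,0,0.794,0,0,0,-1],[-0.566,0,0.81,0,0,0,-1],[-0.569,0,0.815,0,0,0,-1],[-0.569,0,0.815,0,0,0,-1]],
])

```text
time_s: 15.8
ee_pos: [0.4628, -0.2058, 0.0267]
eef_rot: [-3.141, -0.609, 2.719]
force: [-0.6, -0.3, -0.4]
grip_width: 0.0394
grip_force: 45.0
```

Emit:
play_rows([
  [[0,0,0,0,0,0,-0.1],[0,0,0,0,0,0,0.35],[0,0,0,0,0,0,0.35],[0,0,0,0,0,0,0.35],[0.1,0,-0.15,0,0,0,0.35],[0.23,0,-0.32,0,0,0,0.35],[0.3,0,-0.43,0,0,0,0.35],[0.3,0,-0.43,0,0,0,0.35],[0.3,0,-0.43,0,0,0,0.35]],
])

```text
time_s: 16.7
ee_pos: [0.4626, -0.2057, 0.1569]
eef_rot: [-3.142, -0.61, 2.72]
force: [-0.3, 0.2, -0.4]
grip_width: 0.0636
grip_force: 0.0
```

```bash
python3 meas.py
python3 - <<'E'
from h import *
o=get_obs();M=R.from_euler('xyz',o['eef_rot']);
a=-.4224;h=np.array([np.cos(a),np.sin(a),0]);t=np.radians(35)
z=np.array([0,0,-np.cos(t)])-h*np.sin(t);y=-np.array([-h[1],h[0],0]);N=np.stack([np.cross(y,z),y,z],1)
print(N,(M.inv()*R.from_matrix(N)).as_rotvec()/2/np.pi)
E
```

```text
[ 255  236   45   76 2317]
-0.030 b -0.0104 0.0120 z 0.0334 126
-0.025 b -0.0104 0.0129 z 0.0337 138
-0.020 b -0.0112 0.0128 z 0.0339 142
-0.015 b -0.0191 0.0197 z 0.0408 135
-0.010 b -0.0192 0.0197 z 0.0416 254
-0.005 b -0.0190 0.0197 z 0.0416 249
0.000 b -0.0198 0.0194 z 0.0414 257
0.005 b -0.0198 0.0194 z 0.0415 263
0.010 b -0.0197 0.0192 z 0.0412 281
head ((-7.664756774902344, 0.3218259811401367), (30.9461612701416, 45.11722946166992), 89.00141906738281) [ 0.46228776 -0.20548516  0.15588977] [ 3.14152115 -0.61236849  2.71960138]
[[ 0.74715488 -0.40995069 -0.52316348]
 [-0.33581195 -0.91210769  0.23513806]
 [-0.57357644 -0.         -0.81915204]] [ 3.75775072e-04 -4.07918474e-05 -4.99946607e-01]
```

Emit:
play_rows([
  [[0,0,0,0,0,0.17,0.35],[0,0,0,0,0,0.17,0.35],[0,0,0,0,0,0.17,0.35],[0,0,0,0,0,0.17,0.35],[0,0,0,0,0,0.17,0.35],[0,0,0,0,0,0.17,0.35],[0,0,0,0,0,0.17,0.35],[0,0,0,0,0,0.17,0.35],[0,0,0,0,0,0.17,0.35]],
])

```text
time_s: 17.65
ee_pos: [0.4623, -0.2055, 0.1557]
eef_rot: [-2.59, -0.283, 1.574]
force: [-0.8, 1.0, 0.3]
grip_width: 0.0633
grip_force: 0.0
```

Emit:
play_rows([
  [[0,0,0,0,0,0.17,0.35],[0,0,0,0,0,0.17,0.35],[0,0,0,0,0,0.17,0.35],[0,0,0,0,0,0.17,0.35],[0,0,0,0,0,0.17,0.35],[0,0,0,0,0,0.17,0.35],[0,0,0,0,0,0.17,0.35],[0,0,0,0,0,0.17,0.35],[0,0,0,0,0,0.17,0.35]],
])

```text
time_s: 18.55
ee_pos: [0.4625, -0.2056, 0.1564]
eef_rot: [-2.605, 0.31, 0.675]
force: [0.4, -1.1, 0.8]
grip_width: 0.0636
grip_force: 0.0
```

Emit:
play_rows([
  [[0,0,0,0,0,0.16,0.35],[0,0,0,0,0,0.16,0.35],[0,0,0,0,0,0.16,0.35],[0,0,0,0,0,0.16,0.35],[0,0,0,0,0,0.16,0.35],[0,0,0,0,0,0.16,0.35],[0,0,0,0,0,0.16,0.35],[0,0,0,0,0,0.16,0.35],[0,0,0,0,0,0.16,0.35]],
])

```text
time_s: 19.45
ee_pos: [0.4626, -0.2056, 0.1566]
eef_rot: [-3.137, 0.611, -0.414]
force: [-0.4, 0.3, -0.3]
grip_width: 0.0634
grip_force: 0.0
```

```bash
python3 fit.py
```

```text
[-0.4753  0.6257  1.3207 -0.0315  1.8059  1.5136] [ 0.4626 -0.2056  0.1566] [-3.1373  0.6115 -0.4144]
[[ 0.7495 -0.4049 -0.5237]
 [-0.3297 -0.9143  0.2351]
 [-0.5741 -0.0035 -0.8188]]
delta tool/.25 [0.3038 0.0016 0.4325]
```

Emit:
play_rows([
  [[0.07,0,0.1,0,0,0.001,0.35],[0.15,0.001,0.21,0,0,0.001,0.35],[0.22,0.001,0.31,0,0,0.001,0.35],[0.27,0.001,0.38,0,0,0.001,0.35],[0.295,0.001,0.42,0,0,0.001,0.35],[0.304,0.001,0.432,0,0,0.001,0.35],[0.304,0.001,0.432,0,0,0.001,0.35],[0.304,0.001,0.432,0,0,0.001,0.35]],
])

```text
time_s: 20.25
ee_pos: [0.4632, -0.2062, 0.0257]
eef_rot: [3.138, 0.61, -0.429]
force: [1.0, 0.4, -0.1]
grip_width: 0.0636
grip_force: 0.0
```

Emit:
play_rows([
  [[0,0,0,0,0,0,-1],[0,0,0,0,0,0,-1],[0,0,0,0,0,0,-1],[0,0,0,0,0,0,-1],[0,0,0,0,0,0,-1],[0,0,0,0,0,0,-1],[0,0,0,0,0,0,-1]],
], grip_force=45)

```text
time_s: 20.95
ee_pos: [0.4628, -0.206, 0.0249]
eef_rot: [3.137, 0.611, -0.43]
force: [-0.3, -0.5, 4.5]
grip_width: 0.0397
grip_force: 45.0
```

```bash
cat > plan.py <<'E'
from fk import *
from h import get_obs
import sys
np.set_printoptions(suppress=True,precision=4)
o=get_obs();M=R.from_euler('xyz',o['eef_rot']).as_matrix();x=np.array(o['ee_pos'])
print('q',o['qpos'],x,o['eef_rot'])
a=-.4224;h=np.array([np.cos(a),np.sin(a),0])
F=np.diag([-1.,-1,1]);q=o['qpos']
def go(T,N,name):
    global x,M,q
    b=ik(T,N,q);
    print(name,'row',(M.T@(T-x)/.25).round(4),((R.from_matrix(M).inv()*R.from_matrix(N)).as_rotvec()/2/np.pi).round(4),'ik',b.cost.round(7),b.x)
    # path check
    s=R.from_matrix(M);rv=(s.inv()*R.from_matrix(N)).as_rotvec();qq=q
    for f in np.linspace(0,1,11):
        bb=ik(x+f*(T-x),(s*R.from_rotvec(f*rv)).as_matrix(),qq);qq=bb.x
        if bb.cost>1e-6: print('   bad',f.round(2),bb.cost)
    x,M,q=np.array(T),N,qq
E
python3 - <<'E'
from plan import *
d=np.radians(35)
M0=M
x0=x
for yaw in(20,35,45,55,65):
  x,M,q=x0,M0,o['qpos'];import plan;plan.x,plan.M,plan.q=x0,M0,o['qpos'];print('yaw',yaw)
  go(x0+[0,0,.25],M0,'lift')
  s=R.from_matrix(M0); N=pose(np.radians(yaw),d)@F
  half=(R.from_matrix(M0)*R.from_rotvec((s.inv()*R.from_matrix(N)).as_rotvec()/2)).as_matrix()
  go(np.array([.463,-.12,.28]),half,'half')
  go(np.array([.463,-.03,.28]),N,'full')
  go(np.array([.493,.0505,.25]),N,'above')
  go(np.array([.493,.0505,.145]),N,'in')
E
```

```text
q [-0.4758  0.7978  1.3724 -0.0308  1.5818  1.5327] [ 0.4628 -0.206   0.0249] [ 3.1372  0.6111 -0.4297]
yaw 20
lift row [-0.5737  0.0036 -0.819 ] [0. 0. 0.] ik 0.0 [-0.4757  0.5274  1.1917 -0.0344  2.0327  1.5177]
half row [-0.1285 -0.3134  0.0638] [ 0.0122  0.1182 -0.0672] ik 0.0 [-0.4433  0.0289  1.7219  0.223   1.2976  1.131 ]
full row [-0.0241 -0.3551  0.0542] [ 0.0122  0.1182 -0.0672] ik 0.0 [-0.4852 -0.2741  2.2277  1.0772  0.7603  0.0746]
above row [ 0.0295 -0.2615  0.2514] [0. 0. 0.] ik 0.0 [-0.1893 -0.1902  2.242   1.1596  0.4759  0.126 ]
in row [-0.344   0.      0.2409] [0. 0. 0.] ik 0.0 [-0.1893  0.0532  2.3386  1.8575  0.4532 -0.6468]
yaw 35
lift row [-0.5737  0.0036 -0.819 ] [0. 0. 0.] ik 0.0 [-0.4757  0.5274  1.1917 -0.0344  2.0327  1.5177]
half row [-0.1285 -0.3134  0.0638] [ 0.0161  0.1128 -0.0896] ik 0.0 [-0.4751  0.0617  1.6938  0.2818  1.3612  0.9681]
full row [ 0.0189 -0.3501  0.0818] [ 0.0161  0.1128 -0.0896] ik 0.0 [-0.5786 -0.1585  2.1387  1.0815  1.038  -0.1517]
above row [ 0.064  -0.1949  0.3006] [0. 0. 0.] ik 0.0 [-0.3171 -0.1072  2.1728  1.1781  0.789  -0.1
[... 1058 characters left out ...]
-0.3995  0.043   2.0281  1.087   1.1308 -0.3232]
in row [-0.344   0.      0.2409] [0. 0. 0.] ik 0.0 [-0.3995  0.242   2.1082  1.2264  1.0177 -0.6138]
yaw 65
lift row [-0.5737  0.0036 -0.819 ] [0. 0. 0.] ik 0.0 [-0.4757  0.5274  1.1917 -0.0344  2.0327  1.5177]
half row [-0.1285 -0.3134  0.0638] [ 0.0237  0.0968 -0.1333] ik 0.0 [-0.513   0.1541  1.6101  0.3494  1.525   0.6923]
full row [ 0.1033 -0.3189  0.1312] [ 0.0237  0.0968 -0.1333] ik 0.0 [-0.608   0.0946  1.8943  0.9469  1.4656 -0.4383]
above row [ 0.0982 -0.0273  0.3494] [0. 0. 0.] ik 0.0 [-0.41    0.1222  1.9415  1.027   1.2761 -0.4019]
in row [-0.344   0.      0.2409] [0. 0. 0.] ik 0.0 [-0.41    0.3072  2.0174  1.1131  1.1502 -0.6461]
```

Emit:
play_rows([
  [[-0.06,0,-0.08,0,0,0,-1],[-0.17,0,-0.24,0,0,0,-1],[-0.29,0,-0.41,0,0,0,-1],[-0.4,0,-0.57,0,0,0,-1],[-0.5,0,-0.72,0,0,0,-1],[-0.574,0.004,-0.819,0,0,0,-1],[-0.574,0.004,-0.819,0,0,0,-1],[-0.574,0.004,-0.819,0,0,0,-1]],
])

```text
time_s: 21.75
ee_pos: [0.4626, -0.206, 0.2742]
eef_rot: [3.137, 0.611, -0.43]
force: [-0.0, -0.1, -0.9]
grip_width: 0.0399
grip_force: 45.0
```

Emit:
play_rows([
  [[-0.02,-0.05,0.01,0.003,0.018,-0.0174,-1],[-0.06,-0.12,0.02,0.0062,0.036,-0.0348,-1],[-0.1285,-0.25,0.05,0.0125,0.072,-0.07,-1],[-0.1285,-0.3134,0.064,0.0187,0.1082,-0.1043,-1],[-0.1285,-0.3134,0.064,0.0187,0.1082,-0.1043,-1],[-0.1285,-0.3134,0.064,0.0187,0.1082,-0.1043,-1],[-0.1285,-0.3134,0.064,0.0187,0.1082,-0.1043,-1],[-0.1285,-0.3134,0.064,0.0187,0.1082,-0.1043,-1],[-0.1285,-0.3134,0.064,0.0187,0.1082,-0.1043,-1]],
])

```text
time_s: 22.65
ee_pos: [0.4626, -0.12, 0.2787]
eef_rot: [-2.881, -0.165, 0.132]
force: [-0.6, 0.1, -1.3]
grip_width: 0.0393
grip_force: 45.0
```

Emit:
play_rows([
  [[0.01,-0.06,0.02,0.003,0.018,-0.0174,-1],[0.02,-0.12,0.03,0.0062,0.036,-0.0348,-1],[0.0474,-0.2,0.06,0.0125,0.072,-0.07,-1],[0.0474,-0.3427,0.0994,0.0187,0.1082,-0.1043,-1],[0.0474,-0.3427,0.0994,0.0187,0.1082,-0.1043,-1],[0.0474,-0.3427,0.0994,0.0187,0.1082,-0.1043,-1],[0.0474,-0.3427,0.0994,0.0187,0.1082,-0.1043,-1],[0.0474,-0.3427,0.0994,0.0187,0.1082,-0.1043,-1],[0.0474,-0.3427,0.0994,0.0187,0.1082,-0.1043,-1],[0.0474,-0.3427,0.0994,0.0187,0.1082,-0.1043,-1]],
])

```text
time_s: 23.65
ee_pos: [0.4631, -0.0298, 0.2798]
eef_rot: [-3.138, -0.958, 0.783]
force: [0.3, 0.8, -0.5]
grip_width: 0.0394
grip_force: 45.0
```

Run:
```python
from h import *
from plan import *
N=pose(np.radians(45),np.radians(35))@np.diag([-1.,-1,1])
go(np.array([.493,.0505,.23]),N,'above')
c=cam('scene');save(c,'s2.png',(160,130,290,290),4)
W=world(c);f=c['frame'].astype(int)
m=(f.min(-1)>140)&(np.ptp(f,axis=-1)<45)&(np.linalg.norm(W-o['ee_pos'],axis=-1)<.09)
P=W[m]
for z0 in np.arange(.2,.31,.008):
    k=abs(P[:,2]-z0)<.004
    if k.sum()>4:print(z0.round(3),P[k].mean(0),np.ptp(P[k],axis=0),k.sum())
```

```text
q [-0.6065 -0.073   2.0634  1.0463  1.1958 -0.2593] [ 0.4631 -0.0298  0.2798] [-3.1384 -0.9585  0.7827]
above row [ 0.0158 -0.1423  0.3699] [-0.0002  0.0002 -0.0002] ik 0.0 [-0.3699 -0.0008  2.1277  1.1756  0.9477 -0.2946]
```

View pics/s2.png

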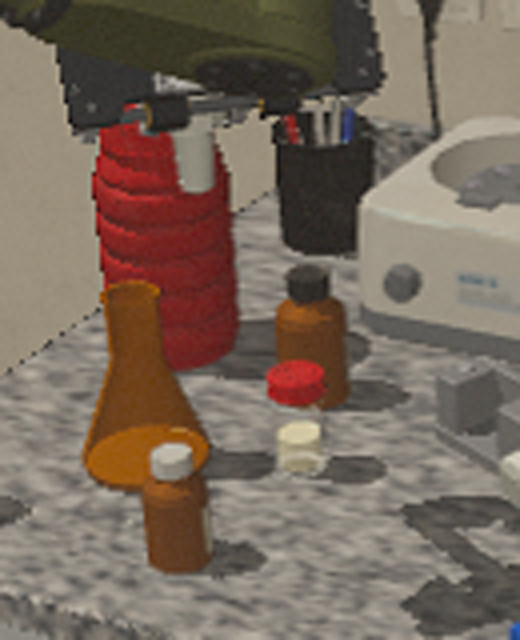

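The plug hangs vertically at (193,160), with the flask rim at (130,290). I'll check the rim and plug-axis positions numerically.

Run:
```python
from h import *
import pickle
o=get_obs();p=np.array(o['ee_pos']);print(p)
def rim(c,n):
    W=world(c);f=c['frame'].astype(int)
    m=(abs(W[...,2]-.128)<.006)&(np.hypot(W[...,0]-.493,W[...,1]-.05)<.03)
    P=W[m];A=np.c_[2*P[:,:2],np.ones(len(P))]
    print('rim',n,len(P),P.mean(0).round(4),(P.min(0)+P.max(0))[:2]/2,np.ptp(P,axis=0).round(4))
for n in('top','scene'):rim(pickle.load(open(n+'.pkl','rb')),n)
rim(pickle.load(open('w1.pkl','rb')),'w1')
for n in('scene','top','wrist'):
    c=cam(n);W=world(c);f=c['frame'].astype(int)
    m=(f.min(-1)>70)&(np.hypot(W[...,0]-p[0],W[...,1]-p[1])<.03)&(W[...,2]<p[2]-.015)&(W[...,2]>p[2]-.075)
    P=W[m];print(n,m.sum(),c['T'][:3,3].round(3))
    for z0 in np.arange(.21,.27,.006):
        k=abs(P[:,2]-z0)<.003
        if k.sum()>4:print(z0.round(3),(P[k].mean(0)-p).round(4),np.ptp(P[k],axis=0).round(4),k.sum())
```

```text
[ 0.46307128 -0.02981394  0.27993737]
rim top 111 [0.4928 0.0505 0.1285] [0.49269062 0.05049428] [0.0386 0.0394 0.01  ]
rim scene 90 [0.4905 0.0492 0.1271] [0.49231305 0.04979728] [0.0464 0.0416 0.0101]
rim w1 946 [0.4925 0.0521 0.129 ] [0.49245537 0.05178311] [0.0409 0.0408 0.0107]
scene 123 [-0.535 -0.703  0.711]
0.228 [-0.0037 -0.0025 -0.0502] [0.0081 0.0138 0.0028] 7
0.234 [-0.0049 -0.0004 -0.046 ] [0.0158 0.0156 0.0057] 20
0.24 [-0.0046 -0.0026 -0.0399] [0.0144 0.0158 0.0055] 15
0.246 [-0.0064 -0.0018 -0.0338] [0.0119 0.0187 0.0055] 21
0.252 [-0.0055 -0.0033 -0.0278] [0.0137 0.0211 0.0057] 20
0.258 [-0.0055 -0.0029 -0.0214] [0.0209 0.0208 0.0059] 23
0.264 [-0.0042 -0.0028 -0.0174] [0.0338 0.0203 0.0033] 17
top 0 [ 0.332 -0.16   1.089]
wrist 316 [ 0.4   -0.092  0.433]
0.228 [-0.0033 -0.002  -0.0501] [0.0158 0.0137 0.0026] 30
0.234 [-0.0033 -0.0028 -0.0459] [0.0145 0.0158 0.0059] 90
0.24 [-0.0039 -0.003  -0.0399] [0.0133 0.014  0.0059] 91
0.246 [-0.0043 -0.0041 -0.034 ] [0.0112 0.0118 0.0059] 79
0.252 [-0.0053 -0.0043 -0.0296] [0.0067 0.0066 0.0032] 26
```

Run:
```python
from plan import *
N=pose(np.radians(45),np.radians(35))@np.diag([-1.,-1,1])
go(np.array([.4891,.0473,.23]),N,'above')
go(np.array([.4891,.0473,.205]),N,'low')
```

```text
q [-0.607  -0.0735  2.0641  1.0474  1.196  -0.2612] [ 0.463  -0.0299  0.28  ] [-3.1403 -0.9595  0.7845]
above row [ 0.004  -0.1441  0.354 ] [-0.0001  0.0001 -0.0001] ik 0.0 [-0.3823 -0.0077  2.1345  1.1719  0.9574 -0.2995]
low row [-0.0819  0.      0.0574] [0. 0. 0.] ik 0.0 [-0.3823  0.0396  2.158   1.2196  0.9314 -0.3809]
```

Emit:
play_rows([
  [[0,-0.03,0.07,0,0,0,-1],[0,-0.07,0.17,0,0,0,-1],[0.002,-0.1,0.25,0,0,0,-1],[0.003,-0.13,0.32,0,0,0,-1],[0.004,-0.144,0.354,0,0,0,-1],[0.004,-0.144,0.354,0,0,0,-1],[-0.03,-0.144,0.378,0,0,0,-1],[-0.06,-0.144,0.4,0,0,0,-1],[-0.078,-0.144,0.411,0,0,0,-1],[-0.078,-0.144,0.411,0,0,0,-1]],
])

```text
time_s: 24.85
ee_pos: [0.4889, 0.0466, 0.2047]
eef_rot: [-3.139, -0.96, 0.783]
force: [0.4, 0.1, -0.5]
grip_width: 0.0396
grip_force: 45.0
```

Run:
```python
from plan import *
from h import *
c=cam('scene');a=c['frame'][150:260,160:260];b=cam('wrist')['frame'][100:420,100:500]
a=cv2.resize(a,None,fx=4,fy=4,interpolation=cv2.INTER_CUBIC);b=cv2.resize(b,(400,320))
im=np.zeros((440,800,3),np.uint8);im[:,:400]=a;im[:320,400:]=b
cv2.imwrite('pics/s3.png',im[...,::-1])
go(np.array([.4891,.0473,.16]),pose(np.radians(45),np.radians(35))@np.diag([-1.,-1,1]),'in')
```

```text
q [-0.3843  0.0402  2.158   1.2189  0.9328 -0.3805] [0.4889 0.0466 0.2047] [-3.1393 -0.9597  0.7828]
in row [-0.1451 -0.0012  0.1047] [-0.      0.     -0.0002] ik 0.0 [-0.3823  0.137   2.1906  1.3158  0.8925 -0.5377]
```

View pics/s3.png

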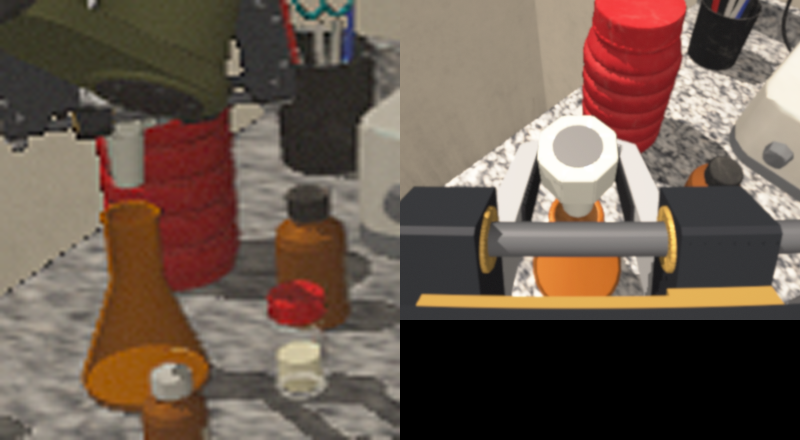

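The scene crop shows the plug (126,160) almost centred over the rim (132,210), after allowing for perspective lean. The wrist view shows plug and rim both at column 577. I'll insert.

Emit:
play_rows([
  [[-0.02,0,0.014,0,0,0,-1],[-0.04,0,0.028,0,0,0,-1],[-0.06,0,0.042,0,0,0,-1],[-0.08,0,0.056,0,0,0,-1],[-0.1,0,0.07,0,0,0,-1],[-0.12,0,0.084,0,0,0,-1],[-0.12,0,0.084,0,0,0,-1]],
])

```text
time_s: 25.65
ee_pos: [0.4887, 0.0472, 0.1673]
eef_rot: [-3.138, -0.959, 0.782]
force: [0.0, 0.6, -0.4]
grip_width: 0.0396
grip_force: 45.0
```

Emit:
play_rows([
  [[-0.013,0,0.009,0,0,0,-1],[-0.026,0,0.018,0,0,0,-1],[-0.039,0,0.028,0,0,0,-1],[-0.05,0,0.035,0,0,0,-1],[-0.05,0,0.035,0,0,0,-1]],
])

```text
time_s: 26.15
ee_pos: [0.4888, 0.0471, 0.1525]
eef_rot: [-3.139, -0.96, 0.783]
force: [-0.7, -0.3, -1.7]
grip_width: 0.0395
grip_force: 45.0
```

Run:
```python
from h import *
o=get_obs();print(o['ee_pos'],o['force'])
c=cam('scene');a=c['frame'][150:260,160:260];b=cam('wrist')['frame'][100:420,100:500]
a=cv2.resize(a,None,fx=4,fy=4,interpolation=cv2.INTER_CUBIC);b=cv2.resize(b,(400,320))
im=np.zeros((440,800,3),np.uint8);im[:,:400]=a;im[:320,400:]=b
cv2.imwrite('pics/s4.png',im[...,::-1])
```

```text
[0.4888006  0.04713121 0.15252157] [-0.65632045 -0.25347663 -1.66081985]
```

View pics/s4.png

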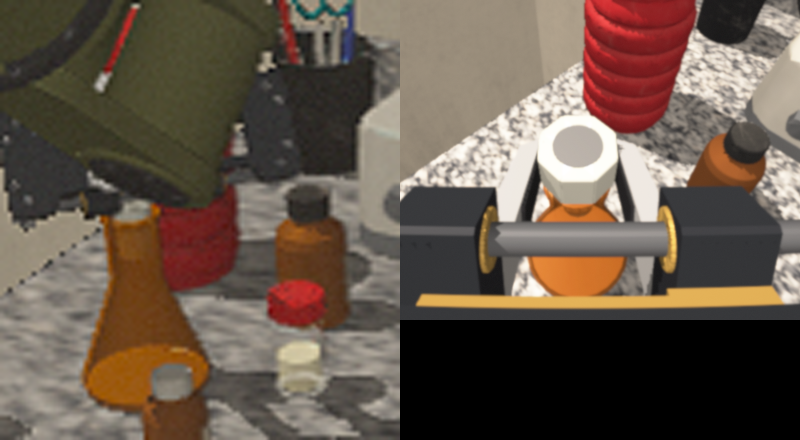

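The plug is in the neck and the flask is unmoved. I'll seat it now, watching the force.

Emit:
play_rows([
  [[-0.006,0,0.0045,0,0,0,-1],[-0.013,0,0.009,0,0,0,-1],[-0.02,0,0.0137,0,0,0,-1],[-0.026,0,0.018,0,0,0,-1],[-0.026,0,0.018,0,0,0,-1]],
])

```text
time_s: 26.75
ee_pos: [0.4888, 0.0471, 0.1448]
eef_rot: [-3.139, -0.96, 0.784]
force: [0.9, 0.1, -1.0]
grip_width: 0.0397
grip_force: 45.0
```

Emit:
play_rows([
  [[-0.0033,0,0.0023,0,0,0,-1],[-0.0033,0,0.0023,0,0,0,-1]],
])

```text
time_s: 26.95
ee_pos: [0.4889, 0.0471, 0.144]
eef_rot: [-3.14, -0.96, 0.784]
force: [-0.4, 0.0, -1.4]
grip_width: 0.0397
grip_force: 45.0
```

Emit:
play_rows([
  [[-0.0033,0,0.0023,0,0,0,-1],[-0.0033,0,0.0023,0,0,0,-1]],
])

```text
time_s: 27.15
ee_pos: [0.4889, 0.0471, 0.143]
eef_rot: [-3.14, -0.96, 0.784]
force: [-0.1, -0.0, -0.9]
grip_width: 0.0396
grip_force: 45.0
```

Emit:
play_rows([
  [[-0.0033,0,0.0023,0,0,0,-1],[-0.0033,0,0.0023,0,0,0,-1]],
])

```text
time_s: 27.35
ee_pos: [0.4889, 0.0471, 0.142]
eef_rot: [-3.14, -0.96, 0.784]
force: [0.0, 0.5, -0.9]
grip_width: 0.04
grip_force: 45.0
```

Emit:
play_rows([
  [[-0.0033,0,0.0023,0,0,0,-1],[-0.0033,0,0.0023,0,0,0,-1]],
])

```text
time_s: 27.55
ee_pos: [0.4892, 0.0471, 0.1417]
eef_rot: [-3.141, -0.961, 0.785]
force: [-2.4, -0.6, 6.8]
grip_width: 0.0399
grip_force: 45.0
```

It seated with 6.8 N of contact. I'll release and back out.

Emit:
play_rows([
  [[0,0,0,0,0,0,-0.1],[0,0,0,0,0,0,0.0],[0,0,0,0,0,0,0.3],[0,0,0,0,0,0,0.35],[0,0,0,0,0,0,0.35],[0,0,-0.05,0,0,0,0.35],[0,0,-0.15,0,0,0,0.35],[0,0,-0.3,0,0,0,0.35],[0,0,-0.45,0,0,0,0.35],[0,0,-0.45,0,0,0,0.35]],
])

```text
time_s: 28.55
ee_pos: [0.4234, -0.0203, 0.2076]
eef_rot: [3.136, -0.96, 0.787]
force: [1.2, 0.1, 0.0]
grip_width: 0.0636
grip_force: 0.0
```

Run:
```python
from h import *
c=cam('scene');a=c['frame'][130:270,150:310]
W=world(c)
cw=cam('wrist');Ww=world(cw);f=cw['frame'].astype(int)
m=(f.min(-1)>150)&(abs(Ww[...,2]-.156)<.006)&(np.hypot(Ww[...,0]-.493,Ww[...,1]-.05)<.035)
P=Ww[m];print('head top',len(P),P.mean(0),(P.min(0)+P.max(0))/2,np.ptp(P,axis=0))
A=np.c_[P[:,:2],np.ones(len(P))];print('slopes',np.linalg.lstsq(A,P[:,2],rcond=None)[0][:2])
m=(abs(Ww[...,2]-.128)<.004)&(f[...,0]>f[...,2]+50)&(np.hypot(Ww[...,0]-.493,Ww[...,1]-.05)<.03);print('rim pts',m.sum())
a=cv2.resize(a,(480,420),interpolation=cv2.INTER_CUBIC);b=cv2.resize(cw['frame'][60:360,170:400],(320,420))
cv2.imwrite('pics/s5.png',np.hstack([a,b])[...,::-1])
```

```text
head top 1531 [0.4900185  0.04912826 0.15676122] [0.4922496  0.05053608 0.1546468 ] [0.04065147 0.04037673 0.00918509]
slopes [0.0367248 0.0144034]
rim pts 62
```

View pics/s5.png

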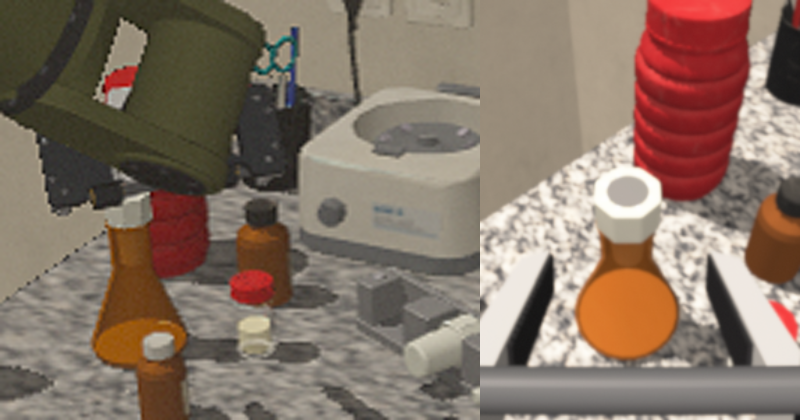

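The head (628,205 in the wrist view, 130,208 in the scene) sits flush on the rim. Its top is at 0.157 m, which puts the shoulder at rim height. The flask is upright and in place, and the gripper is clear.

```bash
python3 -c "
from station import workorder
print(workorder.hand_in())"
```

```text
the job is handed in; nothing more can be done
None
```

I closed the amber flask with the medium stopper, plug down with its head on the rim, and handed the job in after about 29 s; the hand-in returned no verdict.

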